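# Clear and hold the damp box lid

### The arm

A 6-joint arm with a two-finger parallel gripper is mounted at the origin on the work surface. World frame = base frame: x ahead of the robot, y to its left, z up, the work surface at z = 0. Lengths are in mm, angles in rad, forces in N, time in s.
With the tool pointing down it reaches from about 350 to 1000 mm from the base axis. Payload 7.1 kg.
Tool frame: the origin (TCP) lies between the finger pads, 19 mm behind the fingertips; this is the grasp point; z points along the fingers, y is the line along which they close (so a half turn about z gives the same grasp; the last joint's range is limited). The gripper opens to 85 mm and grips with 20 to 120 N. Pads are 22 mm wide; open, the fingers measure 114 mm over their backs; the gripper's body (76 mm by 85 mm) begins 54 mm behind the grasp point. The pads swing forward as they close: fully open they stand 13 mm farther back than shut.
Start: joints at [1.195, 0.423, 1.63, -0, 1.089, -0.019], TCP at [218.266, 585.632, 250.019] pointing down, gripper open.
Joint ranges: [-3, 3], [-0.9, 2.11], [0.09, 2.58], [-1.31, 4.45], [0.11, 2.69], [-2.54, 2.54]. Speed limits (rad/s): [2.39, 2.39, 3.01, 3.14, 3.14, 3.14].

### API

Orientations are given as a unit quaternion [x, y, z, w].
In Python, from rig import bot, vision gives the robot as it stands.
- The arm moves only by the shell command python3 -m inch 'ROWS'. ROWS is JSON, a list of rows, each an object of numbers: "claw": the opening, from 0 (shut) to 1 (fully open); "tx", "ty", "tz": the shift along the world's x, y, z in cm; "roll": the turn about the world's z in rad. In form: [{"claw": .., "tx": .., "ty": .., "tz": .., "roll": ..}, ...]. A call has 1 to 20 rows; each row shifts and turns the commanded pose from where the row before left it; what a row does not reach is not made up. A row lasts 1/10 s, in which the tool goes at most 50 mm and 8.59 degrees, less where a joint would pass 70% of its speed; a pose out of reach is approached as far as the arm can. A call with a gripper value outside its range is refused whole. The fingers move at their own pace and stop on an object; the grip force is fixed at half the most. Time passes only in rows, so rows that do not move let the fingers close. It gives the time, the measured TCP pose, the force, the opening and the grip force at its end, in the units of the state.
- bot.get_state(): the state, without advancing time (a new reading comes with each control period).
- vision.grab_frame(name): name is "scene" or "top" or "wrist"; returns (picture, depth): 480x640x3 uint8, red, green, blue; 480x640 float32, mm along the optical axis (not along the pixel's ray), 0 where there is no reading.
- vision.camera_params(name): a dict with "camera_matrix" (3x3 intrinsics, pixels), "k1" (the pictures are not rectified: a ray, as slopes to the right and down, at radius r is drawn at 1 + k1 r^2 times it, then the intrinsics apply), "view" (4x4, takes a point from world to camera coordinates); the wrist camera has in their place "T_tool_cam" (4x4, takes a point from camera to tool coordinates, whose origin is the TCP and whose axes are the flange's). Camera axes: x right, y up, looking along -z (the intrinsics and any distortion apply to the point x, -y, -z); pixel columns grow to the right and rows downward; lengths in mm; the calibration is good to about 2 mm. A picture is of the moment at which its call begins: read the wrist's pose just before it. camera_params takes no time and is no camera call.
- bot.close_job(): hands the job in; it is judged then, once.
The state is a dict: "clock": time; "qpos": joint angles; "qvel": joint speeds; "tau": joint torques, N m; "ee_pos": TCP position; "tool_rot": TCP orientation; "contact_force": force on the tool from outside, world axes, zero at the start; "moment": the same for the moment, N m; "grip_width": opening from 0.0 (shut) to 1.0 (fully open); "gripper_force": force on a finger pad.
Only numpy, scipy, OpenCV 4.12 (cv2) and the standard library are available. Lean on these libraries where they do the work, as an engineer would, in place of code of your own. Each camera call takes 0.05 s, during which the arm holds its last target. There are 200 camera calls.

### The job

Hang the red pail, which stands on the green damp box's sprung lid, by its bail on the hook stand and let it hang freely. Then raise the lid by its front steel bar just past its balance point (57 degrees), never letting it fly open to its stop, and ease it back to 3 to 10 degrees below that point, where it would fall shut by itself. Finish there still holding the bar, and leave the clay figure, tool jar and plaster block alone.

Things in the scene. Friction and masses are not known exactly. Their poses are not given: they have to be found in the camera images.
- pail: Red pail, 60 mm high, 76 mm wide at foot, 96 mm at rim, 0.15 to 0.31 kg, on the closed lid. Origin: centre of underside, z up. Stiff upright bail of 6 mm wire in its y-z plane: legs at y = +-51 mm up to z = 115 mm, then two straight slopes to a peak at y = 0, z = 129 mm. Pinch a slope across the wire (along the pail's x) about 28 mm beside the peak: the peak stays free for the hook.
- bail_peak (a point): Centre of the wire at the peak of the pail's bail, 129 mm above the pail's underside; axes as the pail's.
- hook_stand: Fixed dark steel stand left or right of the box: foot 100 mm wide, 12 mm high; post 16 mm thick, 220 mm high; one hook. Origin: centre of the foot's underside, z up. Hook: 8 mm round bar, centre line 200 mm up, level from the post along the stand's own -x for 108 mm, then turned up, ending at 124 mm. The pail hangs clear of the post 65 to 105 mm from it, bail across the bar.
- hook_stand_tip (a point): End of the hook: 124 mm from the post along the stand's -x, 222 mm above the table; the wire around it ends 4 mm farther.
- damp_box: Fixed green box, 180 mm (x) by 280 mm (y), 90 mm high. Origin: centre of its underside, z up; its front faces its own -x, more or less to the robot.
- lid (a joint): Angle of the 1.5 kg sheet-metal lid (180 x 280 x 12 mm), hinged along the box's far (+x) edge: 0 closed, grows as the front rises, stop at 1.5. Over-centre spring, balance at 1.00 rad (57 degrees): below it the lid pulls shut (lifting at the bar takes about 3 N when closed, falling to 1 N at 0.9 rad), above it it swings open by itself. Almost no friction: it stays nowhere unless held.
- lid_hinge (a point): Middle of the lid's hinge axis (axis along the box's y), 90 mm ahead (+x) of the box's origin, 90.5 mm above the table.
- grab_bar (a point): Round steel bar, 14 mm thick, 120 mm long along the box's y, 50 mm ahead of the lid's front edge on two end arms (free gap 43 mm). This point is its middle; at lid angle a it lies 230 cos a - 6 sin a mm nearer (box's -x) and 230 sin a + 6 cos a mm higher than point lid_hinge. Pinch it from above, one finger in the gap; it turns between the pads as the lid rises.
- figure: Bystander: brown clay animal figure, 155 mm high, 100 mm wide, loose. Origin: centre of its underside. On the other side of the box from the hook stand.
- tool_jar: Bystander: white and red jar of wooden clay tools, 72 mm wide, 170 mm high, loose. Origin: centre of its underside.
- plaster_block: Bystander: white plaster block, 70 x 110 x 50 mm, loose. Origin: centre of its underside.
There are look-alikes about, which are no part of the job. Of the things like the pail, leave any that is orange; of the rest the larger one is meant.

How it is judged:
By the outcome, as a careful person would: the job done as asked, in the order asked, and still so for the second after the job is handed in, while the arm keeps its last pose, push and grip.
It also fails if it takes over 64 s, if anything falls off the work surface, if the arm or the gripper's body presses on something with over 40 N, if the wrist force passes 120 N, or if a joint passes its speed limit or range.

## Working session

There is one attempt and no reset: what is moved stays moved. The work goes in short steps, Python scripts to look and compute and a shell command to move; the robot and the scene stay as the last step left them, time stands still between calls to the robot, and variables do not carry over. Pictures are saved under pics/ and viewed, at most 10 in all, crops included, and the job is handed in when it is done.

```bash
mkdir -p pics; ls; cat > h.py <<'E'
from rig import bot, vision
import numpy as np, cv2
from scipy.spatial.transform import Rotation as R
def snap(n,tag):
    st=bot.get_state(); im,d=vision.grab_frame(n)
    cv2.imwrite(f'pics/{tag}.png',im[:,:,::-1]); np.savez(f'pics/{tag}.npz',im=im,d=d,p=st['ee_pos'],q=st['tool_rot'])
    return im,d,st
def cloud(n,tag):
    z=np.load(f'pics/{tag}.npz'); d=z['d']; c=vision.camera_params(n); K=np.array(c['camera_matrix'])
    v,u=np.mgrid[0:480,0:640]; xd=(u-K[0,2])/K[0,0]; yd=(v-K[1,2])/K[1,1]
    x,y=xd.copy(),yd.copy()
    for _ in range(8):
        s=1+c['k1']*(x*x+y*y); x,y=xd/s,yd/s
    P=np.stack([x*d,-y*d,-d,np.ones_like(d)],-1)
    if n=='wrist':
        T=np.eye(4); T[:3,:3]=R.from_quat(z['q']).as_matrix(); T[:3,3]=z['p']; M=T@np.array(c['T_tool_cam'])
    else: M=np.linalg.inv(np.array(c['view']))
    W=(P@M.T)[...,:3]; W[d==0]=np.nan
    return W,z['im']
E
python3 - <<'E'
from h import *
for n in('scene','top'): snap(n,n+'0')
print(bot.get_state())
for n in('scene','top'): print(vision.camera_params(n))
print(vision.camera_params('wrist'))
E
```

```text
pics
{'clock': 0.1, 'qpos': array([ 1.19501513e+00,  4.23799049e-01,  1.63061054e+00,  2.20076796e-05,
        1.08860977e+00, -1.89849304e-02]), 'qvel': array([ 3.78409844e-05, -2.62202080e-03, -1.87682571e-03,  1.66406501e-04,
       -9.07407823e-04,  1.60575977e-03]), 'tau': array([ 2.14350025e-04, -5.58427262e+01, -2.82442921e+01, -4.27312193e-05,
        3.01847307e-03, -4.65328367e-05]), 'ee_pos': array([218.08503392, 585.21314483, 249.3029805 ]), 'tool_rot': array([ 1.77458339e-01,  9.84128055e-01, -6.97591092e-04, -1.49447700e-04]), 'contact_force': array([-0.00754499,  0.07336415,  0.20710503]), 'moment': array([-0.01847977, -0.03675707, -0.00348422]), 'gripper_force': 0.0, 'grip_width': 1.0020860544763799}
{'camera_matrix': array([[533.29370959,   0.        , 309.03744197],
       [  0.        , 533.29370959, 235.73626983],
       [  0.        ,   0.        ,   1.        ]]), 'k1': -0.0023185302554725265, 'view': array([[-1.03489387e-01,  9.94628701e-01, -1.92197487e-03,
         5.69229922e+01],
       [-7.80806373e-01, -8.00442116e-02,  6.19624348e-01,
         4.02751982
[... 587 characters left out ...]
2316157e-02,  9.97626015e-01,
        -1.18848236e+03],
       [ 0.00000000e+00,  0.00000000e+00,  0.00000000e+00,
         1.00000000e+00]])}
{'camera_matrix': array([[359.80350383,   0.        , 318.74957264],
       [  0.        , 359.80350383, 236.28240633],
       [  0.        ,   0.        ,   1.        ]]), 'k1': -0.025541714511079165, 'T_tool_cam': array([[-2.31670849e-04,  9.55882415e-01,  2.93749478e-01,
         7.47185666e+01],
       [ 9.99999943e-01,  1.48746855e-04,  3.04634865e-04,
         3.26909450e-01],
       [ 2.47500800e-04,  2.93749531e-01, -9.55882394e-01,
        -1.23449781e+02],
       [ 0.00000000e+00,  0.00000000e+00,  0.00000000e+00,
         1.00000000e+00]])}
```

View pics/scene0.png

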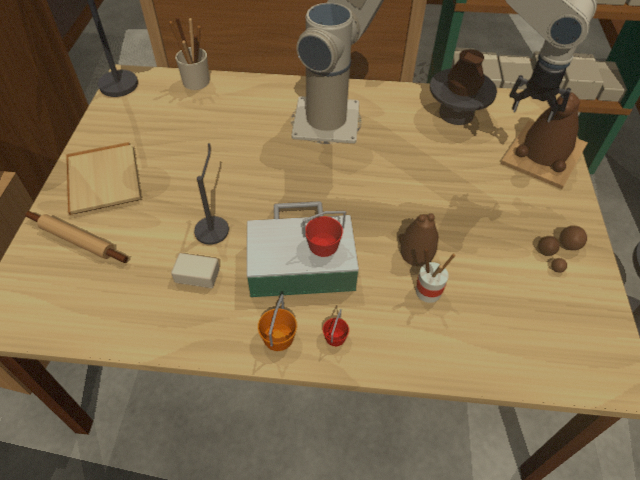

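View pics/top0.png

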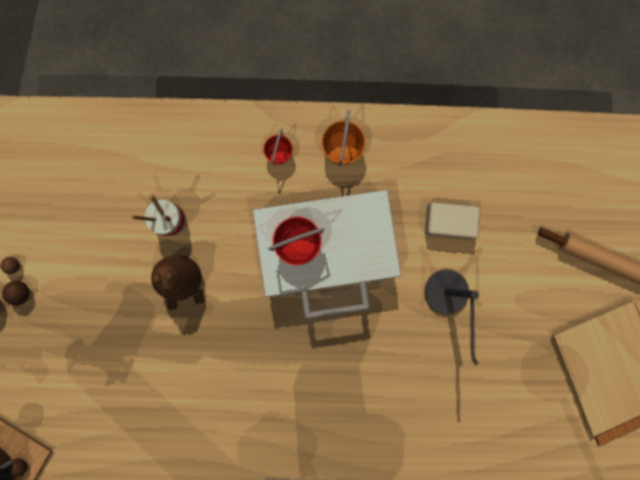

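The top view shows the red pail on the lid at (298,240), with its bail from (270,248) to (323,232). The stand's foot is at (447,292), and its hook runs from (474,295) to (474,362), towards the robot. The grab bar runs from (305,315) to (367,308). The orange and small red look-alikes are behind the box.

```bash
python3 - <<'E'
from h import *
W,im=cloud('top','top0')
def line(m,name):
    P=W[m]; P=P[~np.isnan(P[:,0])]; c=np.median(P,0); u,s,vt=np.linalg.svd(P-P.mean(0)); 
    t=(P-P.mean(0))@vt[0]; print(name,len(P),'c',P.mean(0).round(1),'dir',vt[0].round(3),'ext',(P.mean(0)+t.min()*vt[0]).round(1),(P.mean(0)+t.max()*vt[0]).round(1),'zr',np.percentile(P[:,2],[2,50,98]).round(1))
v,u=np.mgrid[0:480,0:640]
def box(u0,u1,v0,v1): return (u>=u0)&(u<=u1)&(v>=v0)&(v<=v1)
Z=W[...,2]
line(box(440,490,280,375)&(Z>185)&(Z<215),'hookbar')
line(box(440,490,280,375)&(Z>212),'hooktop/post')
line(box(465,485,345,375)&(Z>150),'hookend')
line(box(420,470,260,325)&(Z>6)&(Z<25),'foot')
line(box(262,332,222,258)&(Z>195),'bail')
line(box(310,362,300,322)&(Z>60),'bar')
S=im.astype(int); lid=box(245,405,185,300)&(Z>88)&(Z<104)
line(lid,'lid')
pts=np.argwhere(lid)[:,::-1].astype(np.float32)
P=W[lid][:,:2].astype(np.float32); r=cv2.minAreaRect(P); print(r, cv2.boxPoints(r))
rim=box(265,330,210,270)&(Z>145)&(Z<170)
P=W[rim][:,:2].astype(np.float32); print('rim',len(P),cv2.minEnclosingCircle(P))
f=box(420,470,260,325)&(Z>6)&(Z<25); print('foot',cv2.minEnclosingCircle(W[f][:,:2].astype(np.float32)))
for n,b in (('fig',box(148,208,250,312)),('jar',box(130,190,190,240)),('block',box(420,485,195,242))):
    m=b&(Z>25); P=W[m]; print(n,P.min(0).round(),P.max(0).round())
i=cv2.resize(im[200:330,250:500],None,fx=3.2,fy=3.2,interpolation=cv2.INTER_CUBIC); cv2.imwrite('pics/c1.png',i[:,:,::-1])
E
```

```text
hookbar 294 c [ 470.4 -287.1  203.1] dir [-0.998 -0.04   0.046] ext [ 533.3 -284.6  200.2] [ 403.3 -289.8  206.2] zr [190.9 203.  211.4]
hooktop/post 95 c [ 486.7 -287.   220.3] dir [-1.    -0.007  0.02 ] ext [ 531.8 -286.7  219.4] [ 397.9 -287.7  222. ] zr [213.8 220.  228. ]
hookend 85 c [ 413.3 -288.   211. ] dir [-0.749  0.033  0.662] ext [ 427.6 -288.6  198.3] [ 396.4 -287.2  225.9] zr [200.3 207.6 228. ]
foot 1434 c [ 525.1 -282.8   11.8] dir [-0.995  0.098  0.004] ext [ 588.8 -289.1   11.6] [ 453.6 -275.8   12.1] zr [ 7.  11.8 17.1]
bail 204 c [619.9  43.  226.1] dir [-0.365  0.931 -0.008] ext [639.8  -7.7 226.5] [600.1  93.7 225.6] zr [216.9 226.3 234.6]
bar 379 c [483.6 -38.5 101.9] dir [-0.175  0.985 -0.002] ext [493.3 -93.4 102. ] [474.1  14.7 101.8] zr [ 96.1 102.  106.6]
lid 8039 c [617.9 -26.8 101.6] dir [-0.22   0.976  0.001] ext [ 647.3 -157.   101.5] [584.3 122.4 101.6] zr [ 97.6 101.8 103.9]
((602.8035278320312, -19.682937622070312), (218.30630493164062, 280.72998046875), 9.971199035644531) [[ 470.9945    99.66162]
 [ 519.60376 -176.82791]
 [ 734.61255 -139.0275 ]
 [ 686.0033   137.46204]]
rim 456 ((620.5067138671875, 42.348365783691406), 48.177982330322266)
foot ((519.4811401367188, -284.9281005859375), 77.76557922363281)
fig [494. 252.  26.] [591. 344. 165.]
jar [632. 290.  30.] [705. 366. 173.]
block [ 643. -349.   25.] [ 719. -234.   57.]
```

```bash
python3 - <<'E'
from h import *
W,im=cloud('scene','scene0'); Z=W[...,2]
v,u=np.mgrid[0:480,0:640]
def box(u0,u1,v0,v1): return (u>=u0)&(u<=u1)&(v>=v0)&(v<=v1)
for n,m in (('hook',box(196,218,140,182)&(Z>150)),('bail',box(295,350,205,230)&(Z>170)),('bar',box(270,330,200,220)&(Z>60)&(Z<120))):
    P=W[m]; print(n,len(P)); 
    o=np.argsort(v[m]) if n=='hook' else np.argsort(u[m]); print(np.c_[u[m],v[m],P].round(0)[o][::max(1,len(P)//14)].tolist())
E
```

```text
hook 151
[[208.0, 143.0, 403.0, -290.0, 225.0], [209.0, 146.0, 408.0, -287.0, 219.0], [211.0, 149.0, 404.0, -284.0, 205.0], [208.0, 153.0, 419.0, -289.0, 203.0], [208.0, 156.0, 432.0, -286.0, 205.0], [207.0, 159.0, 439.0, -288.0, 200.0], [207.0, 162.0, 455.0, -284.0, 205.0], [207.0, 165.0, 467.0, -281.0, 205.0], [206.0, 168.0, 479.0, -281.0, 206.0], [205.0, 171.0, 485.0, -283.0, 201.0], [204.0, 174.0, 497.0, -283.0, 201.0], [204.0, 176.0, 504.0, -281.0, 202.0], [199.0, 178.0, 529.0, -286.0, 219.0], [202.0, 179.0, 531.0, -277.0, 218.0], [199.0, 181.0, 534.0, -285.0, 213.0], [203.0, 182.0, 532.0, -276.0, 208.0]]
bail 161
[[303.0, 221.0, 644.0, -4.0, 218.0], [304.0, 221.0, 645.0, -2.0, 220.0], [305.0, 220.0, 642.0, 0.0, 220.0], [306.0, 219.0, 640.0, 2.0, 221.0], [310.0, 218.0, 639.0, 12.0, 225.0], [314.0, 217.0, 636.0, 21.0, 226.0], [318.0, 215.0, 632.0, 30.0, 230.0], [322.0, 212.0, 625.0, 39.0, 234.0], [326.0, 213.0, 625.0, 49.0, 232.0], [330.0, 212.0, 619.0, 58.0, 229.0], [335.0, 211.0, 614.0, 70.0, 229.0], [340.0, 211.0, 609.0, 82.0, 225.0], [343.0, 223.0, 606.0, 91.0, 177.0], [344.0, 218.0, 608.0, 93.0, 199.0], [345.0, 216.0, 610.0, 95.0, 208.0]]
bar 442
[[270.0, 220.0, 553.0, -105.0, 102.0], [275.0, 219.0, 551.0, -92.0, 105.0], [277.0, 206.0, 501.0, -93.0, 102.0], [279.0, 204.0, 496.0, -88.0, 104.0], [282.0, 205.0, 497.0, -80.0, 102.0], [286.0, 203.0, 488.0, -70.0, 101.0], [290.0, 206.0, 498.0, -58.0, 102.0], [294.0, 218.0, 542.0, -41.0, 104.0], [298.0, 219.0, 543.0, -30.0, 103.0], [302.0, 206.0, 489.0, -26.0, 95.0], [306.0, 205.0, 490.0, -14.0, 102.0], [311.0, 202.0, 475.0, -2.0, 99.0], [316.0, 205.0, 480.0, 12.0, 94.0], [319.0, 205.0, 486.0, 21.0, 102.0], [322.0, 206.0, 490.0, 30.0, 103.0]]
```

```bash
python3 -m inch '[{"claw":0.6,"tx":2.2,"ty":-2.9,"tz":1.5,"roll":-0.05},{"claw":0.6,"tx":2.2,"ty":-2.9,"tz":1.5,"roll":-0.05},{"claw":0.6,"tx":2.2,"ty":-2.9,"tz":1.5,"roll":-0.05},{"claw":0.6,"tx":2.2,"ty":-2.9,"tz":1.5,"roll":-0.05},{"claw":0.6,"tx":2.2,"ty":-2.9,"tz":0,"roll":-0.05},{"claw":0.6,"tx":2.2,"ty":-2.9,"tz":0,"roll":-0.05},{"claw":0.6,"tx":2.2,"ty":-2.9,"tz":0,"roll":-0.05},{"claw":0.6,"tx":2.2,"ty":-2.9,"tz":0,"roll":-0.05},{"claw":0.6,"tx":2.2,"ty":-2.9,"tz":0,"roll":-0.05},{"claw":0.6,"tx":2.2,"ty":-2.9,"tz":0,"roll":-0.05},{"claw":0.6,"tx":2.2,"ty":-2.9,"tz":0,"roll":-0.05},{"claw":0.6,"tx":2.2,"ty":-2.9,"tz":0,"roll":-0.05},{"claw":0.6,"tx":2.2,"ty":-2.9,"tz":0,"roll":-0.05},{"claw":0.6,"tx":2.2,"ty":-2.9,"tz":0,"roll":-0.05},{"claw":0.6,"tx":2.2,"ty":-2.9,"tz":0,"roll":-0.05},{"claw":0.6,"tx":2.2,"ty":-2.9,"tz":0,"roll":-0.05},{"claw":0.6,"tx":2.2,"ty":-2.9,"tz":0,"roll":-0.037},{"claw":0.6,"tx":1.8,"ty":-2.4,"tz":0,"roll":0},{"claw":0.6,"tx":0,"ty":0,"tz":0,"roll":0},{"claw":0.6,"tx":0,"ty":0,"tz":0,"roll":0}]'
python3 - <<'E'
from h import *
im,d,st=snap('wrist','w1')
T=R.from_quat(st['tool_rot']).as_matrix(); print(st['ee_pos'],T.round(3).tolist())
W,_=cloud('wrist','w1'); Z=W[...,2]
near=(abs(W[...,0]-620)<70)&(abs(W[...,1]-42)<75)&(Z>215)&(Z<245)
P=W[near]; v,u=np.nonzero(near); print(len(P),u.min(),u.max(),v.min(),v.max())
if len(P):
    m=P.mean(0); uu,s,vt=np.linalg.svd(P-m); t=(P-m)@vt[0]; print(m,vt[0])
    for k in np.argsort(t)[::max(1,len(P)//12)]: print(u[k],v[k],P[k].round(1))
E
```

```text
clock: 2.1
ee_pos: [610.0, 68.2, 309.3]
tool_rot: [0.563, 0.827, -0.0, -0.001]
contact_force: [0.4, -0.1, -0.2]
grip_width: 0.595
gripper_force: 0.0
[609.97714566  68.20970371 309.34526423] [[-0.367, 0.93, -0.001], [0.93, 0.367, 0.0], [0.001, -0.001, -1.0]]
1359 317 326 207 360
[618.74807732  50.43366349 226.29954906] [ 0.36608759 -0.92998449  0.03329742]
321 207 [601.4  94.3 216.8]
325 219 [606.2  88.9 219.7]
320 232 [606.1  80.8 222.6]
318 245 [607.6  73.6 225.7]
323 257 [613.2  67.9 226.8]
324 270 [616.5  61.1 229.2]
317 282 [615.3  52.4 230. ]
317 295 [618.1  45.4 232.5]
321 308 [623.6  38.  232.5]
320 321 [626.9  28.1 230.3]
319 334 [630.4  17.4 227.5]
325 344 [638.5   8.  221.2]
320 360 [640.5  -6.2 219.7]
```

View pics/w1.png

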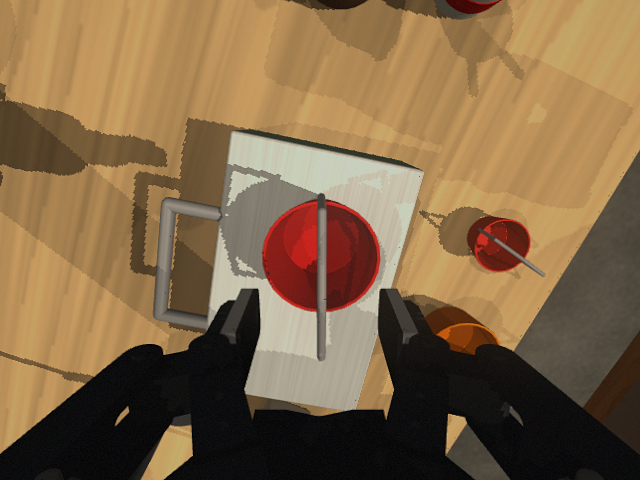

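The wrist picture shows the bail running vertically at u≈321 (v 195–358), with the grab bar at u≈167. The pinch position is within about 1.5 mm, so I descend and close.

```bash
python3 -m inch '[{"claw":0.6,"tx":0.1,"ty":0,"tz":-2.2,"roll":0},{"claw":0.6,"tx":0,"ty":0,"tz":-2.2,"roll":0},{"claw":0.6,"tx":0,"ty":0,"tz":-2.2,"roll":0},{"claw":0.6,"tx":0,"ty":0,"tz":-1.3,"roll":0},{"claw":0.6,"tx":0,"ty":0,"tz":-0.7,"roll":0},{"claw":0.6,"tx":0,"ty":0,"tz":0,"roll":0},{"claw":0.3,"tx":0,"ty":0,"tz":0,"roll":0},{"claw":0.2,"tx":0,"ty":0,"tz":0,"roll":0},{"claw":0,"tx":0,"ty":0,"tz":0,"roll":0},{"claw":0,"tx":0,"ty":0,"tz":0,"roll":0},{"claw":0,"tx":0,"ty":0,"tz":0,"roll":0},{"claw":0,"tx":0,"ty":0,"tz":0,"roll":0},{"claw":0,"tx":0,"ty":0,"tz":0,"roll":0}]'
```

```text
clock: 3.45
ee_pos: [611.6, 68.6, 224.9]
tool_rot: [0.562, 0.827, 0.0, 0.0]
contact_force: [-2.2, 0.5, 6.1]
grip_width: 0.044
gripper_force: 58.8
```

```bash
python3 -m inch '[{"claw":0,"tx":0,"ty":0,"tz":0.5,"roll":0},{"claw":0,"tx":0,"ty":0,"tz":1,"roll":0},{"claw":0,"tx":0,"ty":0,"tz":1,"roll":0},{"claw":0,"tx":0,"ty":0,"tz":1,"roll":0},{"claw":0,"tx":0,"ty":0,"tz":0.5,"roll":0},{"claw":0,"tx":0,"ty":0,"tz":0,"roll":0},{"claw":0,"tx":0,"ty":0,"tz":0,"roll":0}]'
python3 - <<'E'
from h import *
im,d,st=snap('wrist','w2')
W,_=cloud('wrist','w2'); Z=W[...,2]
v,u=np.mgrid[0:480,0:640]
near=(abs(W[...,0]-620)<70)&(abs(W[...,1]-42)<75)&(Z>235)&(Z<285)&(v<345)
P=W[near]; vv,uu=np.nonzero(near); t=P@np.array([-.368,.93,0])
for k in np.argsort(t)[::max(1,len(P)//16)]: print(uu[k],vv[k],P[k].round(1))
S=im.astype(int); red=(S[...,0]>120)&(S[...,1]<70)&(S[...,2]<70)&(Z>170)&(Z<215)&(abs(W[...,0]-620)<70)
P=W[red]; print(len(P),P.min(0),P.max(0)); 
A=np.c_[P[:,:2],np.ones(len(P))]
E
```

```text
clock: 4.15
ee_pos: [611.1, 68.6, 264.0]
tool_rot: [0.562, 0.827, -0.0, -0.0]
contact_force: [-0.2, -0.4, -2.5]
grip_width: 0.041
gripper_force: 58.6
323 344 [615.5  63.2 265.5]
314 318 [608.3  71.7 263.8]
283 318 [596.7  70.  268.4]
357 313 [622.5  80.5 265.1]
351 305 [620.8  80.  259. ]
353 319 [620.5  80.1 270.2]
317 306 [607.7  76.5 262.8]
307 303 [603.5  76.9 264.1]
297 328 [600.8  76.1 282.2]
305 319 [603.1  77.1 276.6]
306 305 [603.   77.2 266.6]
311 300 [604.6  78.  262.8]
296 317 [599.9  76.4 276.1]
322 293 [607.5  82.3 262.7]
323 275 [605.5  88.3 260.1]
321 261 [602.7  93.2 259.8]
318 250 [600.9  94.6 252.8]
2858 [573.51493105   5.71879943 170.0617204 ] [668.37648508  91.74222492 203.35151031]
```

View pics/w2.png

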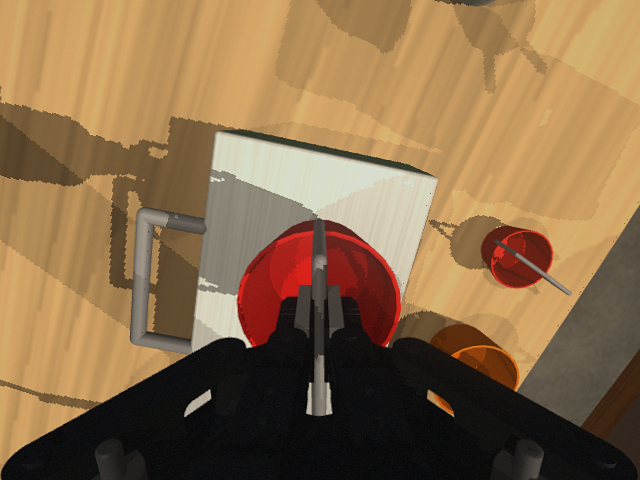

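The pail is gripped on the bail with its peak left free, and it hangs level; the lid below is empty. Next I carry it round to a point in front of the hook tip.

```bash
python3 -m inch '[{"claw":0,"tx":-1.2,"ty":-0.4,"tz":0,"roll":0},{"claw":0,"tx":-2.4,"ty":-0.9,"tz":0,"roll":-0.019},{"claw":0,"tx":-2.4,"ty":-0.9,"tz":0,"roll":-0.019},{"claw":0,"tx":-2.4,"ty":-0.9,"tz":0,"roll":-0.019},{"claw":0,"tx":-2.4,"ty":-0.9,"tz":0,"roll":-0.019},{"claw":0,"tx":-2.4,"ty":-1,"tz":0,"roll":-0.019},{"claw":0,"tx":-2.4,"ty":-1,"tz":0,"roll":-0.019},{"claw":0,"tx":-2.4,"ty":-1,"tz":0,"roll":-0.019},{"claw":0,"tx":-2.4,"ty":-1.2,"tz":0,"roll":-0.019},{"claw":0,"tx":-2.1,"ty":-1.6,"tz":0,"roll":-0.019},{"claw":0,"tx":-1.6,"ty":-2,"tz":0,"roll":-0.019},{"claw":0,"tx":-1.2,"ty":-2.3,"tz":0,"roll":-0.019},{"claw":0,"tx":-0.9,"ty":-2.5,"tz":0,"roll":-0.019},{"claw":0,"tx":-0.7,"ty":-2.5,"tz":0,"roll":-0.019},{"claw":0,"tx":-0.5,"ty":-2.5,"tz":0,"roll":-0.019},{"claw":0,"tx":-0.5,"ty":-2.5,"tz":0,"roll":-0.019},{"claw":0,"tx":0,"ty":-2.5,"tz":0,"roll":-0.019},{"claw":0,"tx":0,"ty":-2.3,"tz":0,"roll":-0.019},{"claw":0,"tx":0,"ty":-1.5,"tz":0,"roll":-0.019},{"claw":0,"tx":0,"ty":-0.5,"tz":0,"roll":0}]'
python3 -m inch '[{"claw":0,"tx":0,"ty":0,"tz":-1,"roll":0},{"claw":0,"tx":0,"ty":0,"tz":-1,"roll":0},{"claw":0,"tx":0,"ty":0,"tz":0,"roll":0},{"claw":0,"tx":0,"ty":0,"tz":0,"roll":0},{"claw":0,"tx":0,"ty":0,"tz":0,"roll":0}]'
python3 - <<'E'
from h import *
im,d,st=snap('top','t2'); print(st['ee_pos'])
snap('scene','s2')
W,_=cloud('top','t2'); Z=W[...,2]
v,u=np.mgrid[0:480,0:640]
for nm,m in(('hook',(W[...,0]>385)&(W[...,0]<545)&(abs(W[...,1]+287)<25)&(Z>170)),('bail',(abs(W[...,0]-326)<30)&(W[...,1]<-270)&(W[...,1]>-350)&(Z>225)&(Z<275))):
    P=W[m]; k=np.argsort(P[:,0] if nm=='hook' else P[:,1]); print(nm,len(P))
    for g in np.array_split(k,8): print(P[g].mean(0).round(1), len(g))
a=cv2.resize(im[230:460,380:580],None,fx=2.4,fy=2.4); 
s=np.load('pics/s2.npz')['im'][90:282,130:310]; s=cv2.resize(s,(300*180//180*1+200,552)) 
cv2.imwrite('pics/c2.png',np.hstack([a[:552,:300*1+180],cv2.resize(s,(320,552))])[:,:800,::-1])
E
```

```text
clock: 6.2
ee_pos: [331.5, -241.2, 263.8]
tool_rot: [0.695, 0.719, -0.0, -0.0]
contact_force: [0.6, 1.3, -2.9]
grip_width: 0.042
gripper_force: 58.5
clock: 6.7
ee_pos: [332.4, -240.0, 244.0]
tool_rot: [0.694, 0.72, 0.0, -0.0]
contact_force: [-0.3, -0.0, -2.2]
grip_width: 0.043
gripper_force: 58.6
[ 332.40394252 -240.0169127   244.04118925]
hook 407
[ 406.3 -287.6  215.8] 51
[ 428.  -288.5  203.7] 51
[ 451.9 -288.5  203.5] 51
[ 475.5 -288.   203.2] 51
[ 496.  -287.4  202.3] 51
[ 514.2 -285.8  203.5] 51
[ 523.5 -284.1  208.8] 51
[ 529.5 -284.7  204.5] 50
bail 0
[nan nan nan] 0
[nan nan nan] 0
[nan nan nan] 0
[nan nan nan] 0
[nan nan nan] 0
[nan nan nan] 0
[nan nan nan] 0
[nan nan nan] 0<stdin>:8: RuntimeWarning: Mean of empty slice.
  ret = um.true_divide(
```

View pics/c2.png

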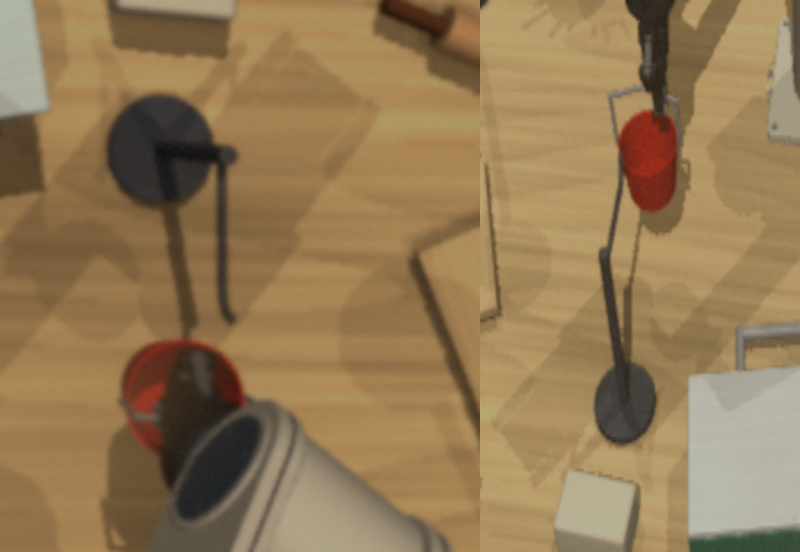

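The left panel shows the pail in front of the hook tip, offset about 20 mm to the left. The hook line is at y≈-288 and the bail peak at about y=-268. I shift it over and thread it onto the hook.

```bash
python3 -m inch '[{"claw":0,"tx":0,"ty":-0.7,"tz":-0.2,"roll":0},{"claw":0,"tx":0,"ty":-0.7,"tz":-0.2,"roll":0},{"claw":0,"tx":0,"ty":-0.6,"tz":0,"roll":0},{"claw":0,"tx":0,"ty":0,"tz":0,"roll":0},{"claw":0,"tx":0.6,"ty":0,"tz":0,"roll":0},{"claw":0,"tx":1,"ty":0,"tz":0,"roll":0},{"claw":0,"tx":1,"ty":0,"tz":0,"roll":0},{"claw":0,"tx":1,"ty":0,"tz":0,"roll":0},{"claw":0,"tx":1,"ty":0,"tz":0,"roll":0},{"claw":0,"tx":1,"ty":0,"tz":0,"roll":0},{"claw":0,"tx":1,"ty":0,"tz":0,"roll":0},{"claw":0,"tx":1,"ty":0,"tz":0,"roll":0},{"claw":0,"tx":1,"ty":0,"tz":0,"roll":0},{"claw":0,"tx":1,"ty":0,"tz":0,"roll":0},{"claw":0,"tx":0.8,"ty":0,"tz":0,"roll":0},{"claw":0,"tx":0.4,"ty":0,"tz":0,"roll":0},{"claw":0,"tx":0,"ty":0,"tz":0,"roll":0},{"claw":0,"tx":0,"ty":0,"tz":0,"roll":0}]'
python3 - <<'E'
from h import *
snap('wrist','w3'); W,im=cloud('wrist','w3'); Z=W[...,2]
S=im.astype(int)
m=(W[...,0]>400)&(W[...,0]<475)&(W[...,1]>-345)&(W[...,1]<-225)&(Z>180)&(Z<262); print(m.sum())
P=W[m];v,u=np.nonzero(m)
for k in np.argsort(P[:,1])[::max(1,len(P)//25)]: print(u[k],v[k],P[k].round(1))
E
```

```text
clock: 8.6
ee_pos: [440.0, -260.2, 239.9]
tool_rot: [0.695, 0.719, -0.0, -0.0]
contact_force: [0.3, 0.2, -2.1]
grip_width: 0.043
gripper_force: 58.6
6323
312 414 [ 438.9 -298.4  244.1]
380 340 [ 472.6 -288.6  203.5]
253 340 [ 409.  -286.3  210.4]
246 342 [ 406.3 -285.3  213.9]
320 390 [ 441.6 -283.3  247.5]
314 368 [ 439.  -274.8  245.5]
310 373 [ 437.5 -267.9  257.3]
323 337 [ 442.1 -262.8  242.5]
320 323 [ 440.7 -258.   240.3]
328 340 [ 443.3 -254.1  257.7]
289 316 [ 428.9 -253.6  243.4]
287 312 [ 428.  -253.3  241. ]
321 311 [ 440.9 -252.9  240.1]
342 312 [ 448.9 -252.5  241. ]
303 331 [ 434.7 -250.6  258.2]
333 331 [ 444.7 -249.6  259.3]
311 316 [ 437.2 -249.4  250.3]
327 309 [ 443.  -249.2  245.1]
303 312 [ 434.3 -249.1  248.2]
303 326 [ 434.7 -248.9  257.9]
335 310 [ 445.8 -248.6  246.8]
325 294 [ 442.3 -247.1  237.1]
321 279 [ 440.5 -241.2  236.4]
321 263 [ 440.3 -235.4  234.4]
314 258 [ 437.6 -233.4  234.7]
321 248 [ 440.2 -232.3  225.8]
```

View pics/w3.png

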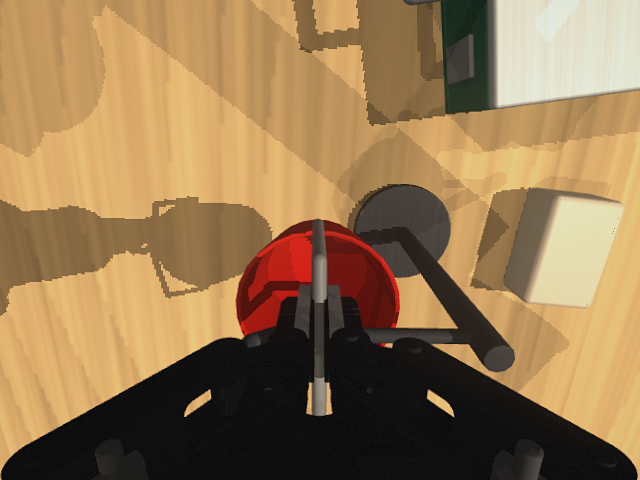

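The hook bar (v≈337) passes under the wire at y≈-288, where the peak is. I lower the pail onto it.

```bash
python3 -m inch '[{"claw":0,"tx":0,"ty":0,"tz":-0.6,"roll":0},{"claw":0,"tx":0,"ty":0,"tz":-0.8,"roll":0},{"claw":0,"tx":0,"ty":0,"tz":-0.8,"roll":0},{"claw":0,"tx":0,"ty":0,"tz":-0.8,"roll":0},{"claw":0,"tx":0,"ty":0,"tz":-0.5,"roll":0},{"claw":0,"tx":0,"ty":0,"tz":-0.2,"roll":0},{"claw":0,"tx":0,"ty":0,"tz":-0.2,"roll":0},{"claw":0,"tx":0,"ty":0,"tz":0,"roll":0},{"claw":0,"tx":0,"ty":0,"tz":0,"roll":0}]'
```

```text
clock: 9.55
ee_pos: [440.4, -260.5, 201.3]
tool_rot: [0.695, 0.719, 0.0, 0.0]
contact_force: [-0.5, 1.0, -2.6]
grip_width: 0.038
gripper_force: 58.7
```

```bash
python3 -m inch '[{"claw":0,"tx":0,"ty":0,"tz":-0.2,"roll":0},{"claw":0,"tx":0,"ty":0,"tz":-0.1,"roll":0},{"claw":0,"tx":0,"ty":0,"tz":0,"roll":0},{"claw":0,"tx":0,"ty":0,"tz":0,"roll":0}]'
```

```text
clock: 9.95
ee_pos: [440.8, -260.7, 199.2]
tool_rot: [0.695, 0.719, 0.0, 0.001]
contact_force: [-3.8, 1.9, 7.2]
grip_width: 0.042
gripper_force: 60.3
```

```bash
python3 -m inch '[{"claw":0.04,"tx":0,"ty":0,"tz":0.1,"roll":0},{"claw":0.1,"tx":0,"ty":0,"tz":0,"roll":0},{"claw":0.25,"tx":0,"ty":0,"tz":0,"roll":0},{"claw":0.4,"tx":0,"ty":0,"tz":0,"roll":0},{"claw":0.5,"tx":0,"ty":0,"tz":0,"roll":0},{"claw":0.5,"tx":0,"ty":0,"tz":0,"roll":0},{"claw":0.5,"tx":0,"ty":0,"tz":0.5,"roll":0},{"claw":0.5,"tx":0,"ty":0,"tz":1.5,"roll":0},{"claw":0.5,"tx":0,"ty":0,"tz":3,"roll":0},{"claw":0.5,"tx":0,"ty":0,"tz":3,"roll":0},{"claw":0.5,"tx":0,"ty":0,"tz":2,"roll":0},{"claw":0.5,"tx":0,"ty":0,"tz":0,"roll":0},{"claw":0.5,"tx":0,"ty":0,"tz":0,"roll":0}]'
python3 - <<'E'
from h import *
im,d,st=snap('wrist','w4'); 
W,_=cloud('wrist','w4'); Z=W[...,2]
m=(W[...,0]>400)&(W[...,0]<480)&(W[...,1]>-345)&(W[...,1]<-225)&(Z>180)&(Z<225); P=W[m];v,u=np.nonzero(m)
for k in np.argsort(P[:,1])[::max(1,len(P)//20)]: print(u[k],v[k],P[k].round(1))
s=snap('scene','s4')[0][80:280,130:330]; s=cv2.resize(s,(480,480)); cv2.imwrite('pics/c4.png',np.hstack([s,cv2.resize(im[150:470,160:480],(320,320)) if 0 else cv2.resize(im[150:470,200:413],(320,480))])[:,:,::-1])
E
```

```text
clock: 11.25
ee_pos: [440.2, -260.3, 299.2]
tool_rot: [0.695, 0.719, 0.0, 0.0]
contact_force: [0.6, 0.4, -0.0]
grip_width: 0.497
gripper_force: 0.0
321 349 [ 445.1 -341.6  195.3]
317 334 [ 441.6 -326.   200.1]
318 318 [ 441.8 -311.4  203.2]
321 304 [ 443.4 -298.8  206.7]
327 291 [ 447.2 -291.5  201.7]
346 291 [ 459.8 -290.2  203.6]
358 290 [ 467.8 -289.2  203.6]
284 287 [ 418.5 -288.3  204.5]
363 288 [ 471.  -287.5  203.8]
277 286 [ 414.1 -286.7  206.6]
369 286 [ 475.  -286.1  203.4]
344 284 [ 458.3 -285.6  202.5]
288 280 [ 420.7 -285.2  199.8]
316 285 [ 439.6 -284.7  207.5]
318 284 [ 440.9 -282.9  209.6]
321 269 [ 442.5 -274.5  204.7]
320 256 [ 441.6 -266.   203.4]
322 242 [ 442.6 -257.3  200.4]
317 228 [ 439.  -248.8  197.5]
316 214 [ 438.1 -240.5  193.6]
320 202 [ 440.5 -233.2  189.6]
```

View pics/c4.png

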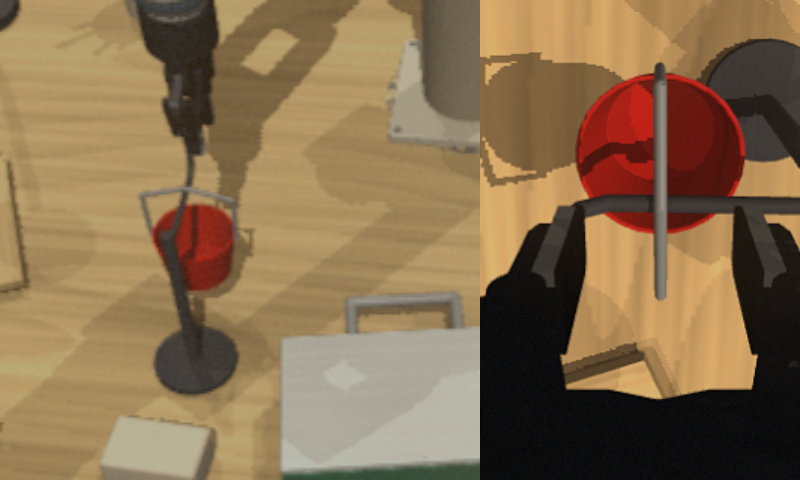

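The pail hangs on the hook by its bail, with the bar under the peak at (660,200) in the right panel, and the gripper is clear. Next I move above the grab bar.

```bash
python3 -m inch '[{"claw":0.5,"tx":0.2,"ty":1.2,"tz":0,"roll":0.015},{"claw":0.5,"tx":0.5,"ty":2.5,"tz":0,"roll":0.015},{"claw":0.5,"tx":0.5,"ty":2.5,"tz":0,"roll":0.015},{"claw":0.5,"tx":0.5,"ty":2.5,"tz":0,"roll":0.015},{"claw":0.5,"tx":0.5,"ty":2.5,"tz":0,"roll":0.015},{"claw":0.5,"tx":0.5,"ty":2.5,"tz":-2,"roll":0.015},{"claw":0.5,"tx":0.5,"ty":2.5,"tz":-2,"roll":0.015},{"claw":0.5,"tx":0.5,"ty":2.5,"tz":-2,"roll":0.015},{"claw":0.5,"tx":0.5,"ty":2.5,"tz":-2,"roll":0.015},{"claw":0.5,"tx":0.2,"ty":0.9,"tz":-2,"roll":0.005},{"claw":0.5,"tx":0,"ty":0,"tz":-1,"roll":0},{"claw":0.5,"tx":0,"ty":0,"tz":0,"roll":0},{"claw":0.5,"tx":0,"ty":0,"tz":0,"roll":0}]'
python3 - <<'E'
from h import *
snap('wrist','w5'); snap('scene','s5')
for n,t in (('wrist','w5'),('scene','s5')):
    W,im=cloud(n,t); Z=W[...,2]
    e=np.array([.985,.173]); f=np.array([-.173,.985]); D=W[...,:2]-np.array([484,-39.5]); a=D@e; b=D@f
    m=(abs(a)<17)&(abs(b)<45)&(Z>88)&(Z<112); P=W[m]; print(t,len(P))
    for lo in range(-45,45,15):
        k=m&(b>=lo)&(b<lo+15)
        if k.sum()>5: print(lo,k.sum(),'a',np.percentile(a[k],[3,50,97]).round(1),'z',np.percentile(Z[k],[50,95]).round(1))
    k=(a>60)&(a<200)&(abs(b)<100)&(Z>95)&(Z<110); P=W[k]; 
    if len(P)>50:
        q=np.linalg.lstsq(np.c_[a[k],b[k],np.ones(k.sum())],Z[k],rcond=None)[0]; print('lid',len(P),q.round(4))
    # bar end arms
    k=(a>8)&(a<40)&(abs(b)<80)&(Z>88)&(Z<112); print('arms b', [np.median(b[k&(b<0)]).round(1),np.median(b[k&(b>0)]).round(1)])
E
```

```text
clock: 12.65
ee_pos: [484.2, -39.7, 189.2]
tool_rot: [0.643, 0.766, -0.0, -0.0]
contact_force: [-0.4, -0.4, -0.9]
grip_width: 0.5
gripper_force: 0.0
w5 2987
-45 426 a [-5.9  0.7  7.3] z [101.8 103.4]
-30 453 a [-5.8  0.7  7.2] z [101.9 103.5]
-15 480 a [-5.7  0.7  7.6] z [101.8 103.4]
0 508 a [-5.6  0.7  7.5] z [101.9 103.3]
15 546 a [-6.1  0.7  7.3] z [101.7 103.4]
30 574 a [-6.   0.6  7.2] z [101.8 103.4]
lid 59727 [ 5.000000e-04 -1.000000e-04  1.018583e+02]
arms b [np.float64(-57.3), np.float64(60.0)]
s5 164
-45 28 a [-3.2  5.1 11. ] z [101.1 106.4]
-30 26 a [ 1.8  6.6 11.1] z [101.8 107.3]
-15 30 a [-2.1  4.6  9. ] z [100.3 105.2]
0 25 a [-2.9  6.6 10.3] z [101.4 106.2]
15 30 a [-1.6  5.5  9.3] z [100.  105.2]
30 25 a [-2.1  6.5  9.6] z [100.2 106. ]
lid 3234 [ 1.000000e-04 -6.000000e-04  1.024874e+02]
arms b [np.float64(-55.8), np.float64(56.4)]
```

View pics/w5.png

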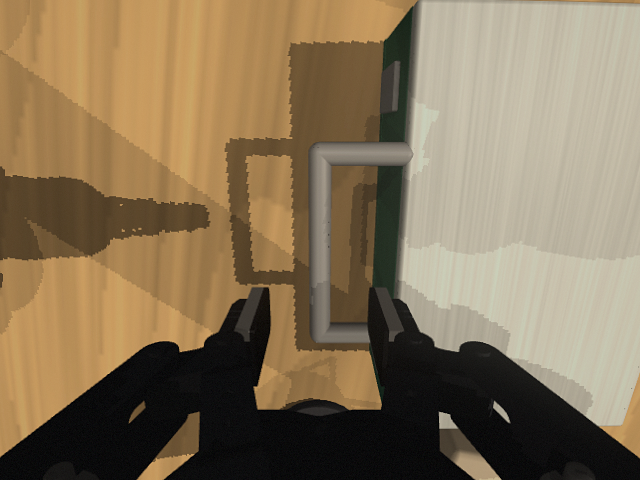

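The bar is vertical at u≈320, between the fingers (250 and 388), with one finger over the gap. The measured offset is under 1 mm, so I descend and pinch.

```bash
python3 -m inch '[{"claw":0.5,"tx":0.1,"ty":0,"tz":-2.2,"roll":0},{"claw":0.5,"tx":0,"ty":0,"tz":-2.2,"roll":0},{"claw":0.5,"tx":0,"ty":0,"tz":-2.2,"roll":0},{"claw":0.5,"tx":0,"ty":0,"tz":-1.6,"roll":0},{"claw":0.5,"tx":0,"ty":0,"tz":-0.9,"roll":0},{"claw":0.5,"tx":0,"ty":0,"tz":-0.1,"roll":0},{"claw":0.5,"tx":0,"ty":0,"tz":0,"roll":0},{"claw":0.3,"tx":0,"ty":0,"tz":0,"roll":0},{"claw":0.15,"tx":0,"ty":0,"tz":0,"roll":0},{"claw":0.05,"tx":0,"ty":0,"tz":0,"roll":0},{"claw":0,"tx":0,"ty":0,"tz":0,"roll":0},{"claw":0,"tx":0,"ty":0,"tz":0,"roll":0},{"claw":0,"tx":0,"ty":0,"tz":0,"roll":0},{"claw":0,"tx":0,"ty":0,"tz":0,"roll":0}]'
python3 - <<'E'
import numpy as np
e=np.array([.985,.173])
p=None
for a in [0,.1,.2,.3,.4,.5,.6,.7,.8,.887,.95,1.0,1.04]:
    c=np.array([230-(230*np.cos(a)-6*np.sin(a)), 230*np.sin(a)+6*np.cos(a)-6])
    r=np.array([*(c[0]*e),c[1]])/10
    print(a,r.round(2),None if p is None else (r-p).round(2)); p=r
E
```

```text
clock: 14.15
ee_pos: [484.7, -39.6, 97.5]
tool_rot: [0.642, 0.766, -0.0, -0.0]
contact_force: [-4.8, -3.1, 6.0]
grip_width: 0.137
gripper_force: 58.5
0 [0. 0. 0.] None
0.1 [0.17 0.03 2.29] [0.17 0.03 2.29]
0.2 [0.57 0.1  4.56] [0.4  0.07 2.26]
0.3 [1.19 0.21 6.77] [0.62 0.11 2.21]
0.4 [2.02 0.35 8.91] [0.83 0.15 2.14]
0.5 [ 3.06  0.54 10.95] [1.04 0.18 2.04]
0.6 [ 4.29  0.75 12.88] [1.23 0.22 1.93]
0.7 [ 5.71  1.   14.68] [1.42 0.25 1.79]
0.8 [ 7.3   1.28 16.32] [1.59 0.28 1.64]
0.887 [ 8.8   1.55 17.61] [1.51 0.26 1.29]
0.95 [ 9.96  1.75 18.46] [1.16 0.2  0.85]
1.0 [10.91  1.92 19.08] [0.95 0.17 0.62]
1.04 [11.7   2.05 19.54] [0.78 0.14 0.46]
```

```bash
python3 -m inch '[{"claw":0,"tx":0.07,"ty":0.01,"tz":1.15,"roll":0},{"claw":0,"tx":0.1,"ty":0.02,"tz":1.14,"roll":0},{"claw":0,"tx":0.18,"ty":0.03,"tz":1.14,"roll":0},{"claw":0,"tx":0.22,"ty":0.04,"tz":1.13,"roll":0},{"claw":0,"tx":0.29,"ty":0.05,"tz":1.11,"roll":0},{"claw":0,"tx":0.33,"ty":0.06,"tz":1.1,"roll":0},{"claw":0,"tx":0.39,"ty":0.07,"tz":1.08,"roll":0},{"claw":0,"tx":0.44,"ty":0.07,"tz":1.06,"roll":0},{"claw":0,"tx":0.5,"ty":0.09,"tz":1.03,"roll":0},{"claw":0,"tx":0.54,"ty":0.1,"tz":1.01,"roll":0},{"claw":0,"tx":0.59,"ty":0.11,"tz":0.98,"roll":0},{"claw":0,"tx":0.64,"ty":0.11,"tz":0.95,"roll":0},{"claw":0,"tx":0.69,"ty":0.12,"tz":0.91,"roll":0},{"claw":0,"tx":0.73,"ty":0.13,"tz":0.88,"roll":0},{"claw":0,"tx":0.78,"ty":0.14,"tz":0.83,"roll":0},{"claw":0,"tx":0.81,"ty":0.14,"tz":0.81,"roll":0},{"claw":0,"tx":0,"ty":0,"tz":0,"roll":0},{"claw":0,"tx":0,"ty":0,"tz":0,"roll":0}]'
cat > ang.py <<'E'
from h import *
import sys
t=sys.argv[1]; st=snap('scene',t)[2]; W,im=cloud('scene',t)
e=np.array([.985,.173]); f=np.array([-.173,.985]); D=W[...,:2]-(np.array([484.7,-39.5])+230*e); a=D@e; b=D@f; Z=W[...,2]-90.5
p=st['ee_pos']; pa=(p[:2]-(np.array([484.7,-39.5])+230*e))@e; print('tcp r',np.hypot(pa,p[2]-90.5).round(1),'tcp ang',(np.degrees(np.arctan2(p[2]-90.5,-pa))-np.degrees(np.arctan2(6,230))).round(2),p,st['contact_force'])
g=float(sys.argv[2])
# dist to lid plane guess
n=np.array([np.sin(g),np.cos(g)]); s=np.array([-np.cos(g),np.sin(g)])
for _ in range(4):
    al=a*s[0]+Z*s[1]; no=a*n[0]+Z*n[1]
    k=(al>15)&(al<165)&(abs(b)<120)&(abs(no-12 if 0 else no-12)<12)
    q=np.linalg.lstsq(np.c_[al[k],b[k],np.ones(k.sum())],no[k],rcond=None)[0]
    g=g+np.arctan(q[0]); n=np.array([np.sin(g),np.cos(g)]); s=np.array([-np.cos(g),np.sin(g)])
print('lid deg',np.degrees(g).round(2),k.sum(),q.round(3))
E
python3 ang.py s6 0.8
```

```text
clock: 15.95
ee_pos: [553.6, -27.5, 262.1]
tool_rot: [0.642, 0.766, -0.004, -0.003]
contact_force: [-21.7, -7.7, 19.6]
grip_width: 0.137
gripper_force: 59.2
tcp r 234.7 tcp ang 45.5 [553.63338668 -27.47394594 262.12140782] [-21.73018394  -7.73690485  19.62584307]
lid deg 44.38 5845 [-0.     0.    12.508]
```

The lid stands at about 44°, and the bar has slid about 6 mm down the pads because of a horizontal mismatch. I go on with less x lead.

```bash
python3 -m inch '[{"claw":0,"tx":0,"ty":0,"tz":0.5,"roll":0},{"claw":0,"tx":0.2,"ty":0.03,"tz":0.4,"roll":0},{"claw":0,"tx":0.3,"ty":0.05,"tz":0.35,"roll":0},{"claw":0,"tx":0.4,"ty":0.07,"tz":0.3,"roll":0},{"claw":0,"tx":0.45,"ty":0.08,"tz":0.3,"roll":0},{"claw":0,"tx":0.45,"ty":0.08,"tz":0.25,"roll":0},{"claw":0,"tx":0.45,"ty":0.08,"tz":0.25,"roll":0},{"claw":0,"tx":0.45,"ty":0.08,"tz":0.25,"roll":0},{"claw":0,"tx":0,"ty":0,"tz":0,"roll":0},{"claw":0,"tx":0,"ty":0,"tz":0,"roll":0}]'
python3 ang.py s7 0.95
```

```text
clock: 17.0
ee_pos: [584.2, -22.1, 288.8]
tool_rot: [0.643, 0.766, -0.001, -0.0]
contact_force: [-12.8, -5.4, 17.1]
grip_width: 0.135
gripper_force: 60.7
tcp r 236.6 tcp ang 55.46 [584.213811   -22.14337122 288.84438606] [-12.8373665   -5.3804914   17.09110697]
lid deg 54.33 5778 [ 0.    -0.    12.727]
```

```bash
python3 -m inch '[{"claw":0,"tx":0.3,"ty":0.05,"tz":0.22,"roll":0},{"claw":0,"tx":0.3,"ty":0.05,"tz":0.22,"roll":0},{"claw":0,"tx":0.3,"ty":0.05,"tz":0.2,"roll":0},{"claw":0,"tx":0.3,"ty":0.05,"tz":0.2,"roll":0},{"claw":0,"tx":0.3,"ty":0.05,"tz":0.18,"roll":0},{"claw":0,"tx":0.3,"ty":0.05,"tz":0.18,"roll":0},{"claw":0,"tx":0,"ty":0,"tz":0,"roll":0},{"claw":0,"tx":0,"ty":0,"tz":0,"roll":0}]'
python3 ang.py s8 1.04
```

```text
clock: 17.85
ee_pos: [602.6, -18.9, 300.7]
tool_rot: [0.643, 0.766, -0.001, -0.0]
contact_force: [-9.2, -3.8, 12.7]
grip_width: 0.134
gripper_force: 59.7
tcp r 237.4 tcp ang 60.81 [602.60612945 -18.9345612  300.71293897] [-9.1766836  -3.75704156 12.68940116]
lid deg 59.9 5660 [ 0.     0.    12.567]
```

The lid stands at 59.9°, and the x-only estimate agrees at 59.85°, so it is just past balance and still held. I ease it back to about 50.8°.

```bash
python3 -m inch '[{"claw":0,"tx":-0.3,"ty":-0.05,"tz":-0.17,"roll":0},{"claw":0,"tx":-0.3,"ty":-0.05,"tz":-0.17,"roll":0},{"claw":0,"tx":-0.3,"ty":-0.05,"tz":-0.18,"roll":0},{"claw":0,"tx":-0.3,"ty":-0.05,"tz":-0.19,"roll":0},{"claw":0,"tx":-0.3,"ty":-0.05,"tz":-0.2,"roll":0},{"claw":0,"tx":-0.3,"ty":-0.05,"tz":-0.2,"roll":0},{"claw":0,"tx":-0.3,"ty":-0.05,"tz":-0.21,"roll":0},{"claw":0,"tx":-0.3,"ty":-0.05,"tz":-0.22,"roll":0},{"claw":0,"tx":-0.3,"ty":-0.05,"tz":-0.23,"roll":0},{"claw":0,"tx":-0.28,"ty":-0.05,"tz":-0.23,"roll":0},{"claw":0,"tx":0,"ty":0,"tz":0,"roll":0},{"claw":0,"tx":0,"ty":0,"tz":0,"roll":0},{"claw":0,"tx":0,"ty":0,"tz":0,"roll":0},{"claw":0,"tx":0,"ty":0,"tz":0,"roll":0}]'
python3 ang.py s9 0.9
```

```text
clock: 19.3
ee_pos: [573.1, -24.1, 280.7]
tool_rot: [0.643, 0.766, -0.0, 0.0]
contact_force: [-9.5, -4.9, 12.8]
grip_width: 0.139
gripper_force: 60.6
tcp r 236.3 tcp ang 52.1 [573.14821174 -24.07983373 280.67434228] [-9.48375522 -4.91018335 12.79593377]
lid deg 50.86 5823 [-0.0000e+00  1.0000e-03  1.2636e+01]
```

```bash
python3 -m inch '[{"claw":0,"tx":0,"ty":0,"tz":0,"roll":0},{"claw":0,"tx":0,"ty":0,"tz":0,"roll":0},{"claw":0,"tx":0,"ty":0,"tz":0,"roll":0},{"claw":0,"tx":0,"ty":0,"tz":0,"roll":0},{"claw":0,"tx":0,"ty":0,"tz":0,"roll":0},{"claw":0,"tx":0,"ty":0,"tz":0,"roll":0},{"claw":0,"tx":0,"ty":0,"tz":0,"roll":0},{"claw":0,"tx":0,"ty":0,"tz":0,"roll":0}]'
python3 ang.py s10 0.9
```

```text
clock: 20.15
ee_pos: [573.2, -24.1, 280.7]
tool_rot: [0.643, 0.766, -0.0, 0.0]
contact_force: [-9.9, -4.2, 12.5]
grip_width: 0.135
gripper_force: 60.6
tcp r 236.3 tcp ang 52.1 [573.15748383 -24.08632235 280.68336022] [-9.93203594 -4.1849886  12.4615705 ]
lid deg 50.9 5808 [ 0.     0.    12.612]
```

View pics/s10.png

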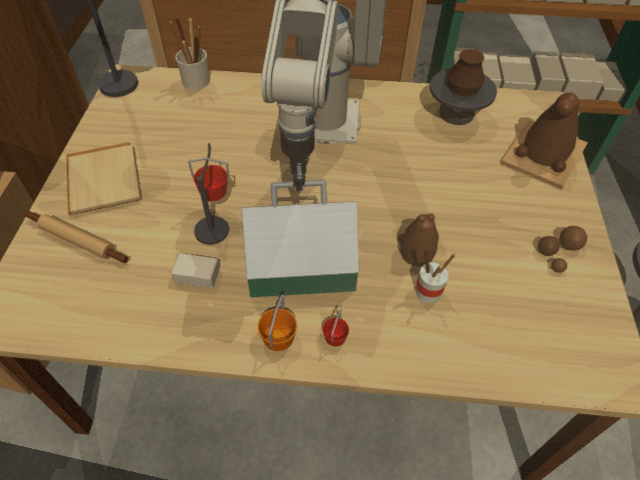

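The pail hangs on the hook at (211,183), and the gripper holds the bar at (298,185) with the lid steady at 50.9°. The figure, jar and block are where they were.

```bash
python3 -c "
from rig import bot
print(bot.close_job())"
```

```text
the job is handed in; nothing more can be done
None
```

The job is handed in: the red pail hangs by its bail on the hook, and the lid went to 59.9°, just past balance, then eased back and is held by its bar at about 50.9°, roughly 6° below balance; the figure, jar and block were not touched.

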